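# Brace the jar in the clamp and twist off its cap

## Task

Push the red sliding jaw of the jar clamp fully home, so that the blue jar is squared up and held firmly against the aluminium angle. Then twist the tight cap counter-clockwise, stop turning as soon as its lugs come free, and lift it straight up, leaving the jar standing braced in the clamp; do not disturb the drill, the wrench or the bit case. Finish while still holding the cap level in the gripper, directly over the jar's mouth and about 2 cm above the rim: do not put it down or let go.

Things in the scene. Friction and masses are not known exactly. Their poses are not given: they have to be found in the camera images.
- clamp: Jar clamp, fixed to the bench: plywood plate 110 mm (x) by 260 mm (y, -85 to +175), 10 mm thick. Origin under the plate, right below the centre of a jar clamped home. The fixed aluminium angle (84 mm wide, top 62 mm above the bench) has its gripping face at y = -33 mm, looking to +y. The red jaw slides from the +y side towards it, along the clamp's -y.
- tab (a point): On the sliding red jaw: centre of the top edge of its push tab's outer (+y) face, 95 mm above the bench. The tab is an upright plate 50 mm wide (clamp x), 14 mm thick, 84 mm tall: push its outer face towards the clamp's -y, or pinch it. The jaw's gripping face, 60 mm wide and 49 mm tall, lies 90 mm ahead of this point (-y).
- jaw (a joint): Travel of the jaw in m: starts open (0 to 0.012), grows as it is pushed towards the angle; home at about 0.045 (0.044 counts), with the jar pinched between jaw and angle. It slides with 8 N of stiff friction and stays where it is left; about 12 N move it with the jar in front of it, and beyond that the jar stops it.
- jar: Square blue glass jar, 66 x 66 mm, 0.45 kg, standing loose on the clamp's plate between angle and jaw, up to 7 degrees askew; it squares up with the clamp as the jaw closes. Not braced, it turns along with the cap. Origin at the centre of its underside (10 mm above the bench), z up. Shoulder at 66 mm above the origin, then a round neck 40 mm across.
- rim (a point): Centre of the jar's mouth at rim height, 92 mm above the jar's underside. While closed the cap hides it.
- cap: White metal twist-off cap, 61 mm across, 24 mm high, 40 g, red stripe on top along its +x. Origin on its axis at the lower edge, 78 mm above the jar's underside when closed; z up. At its stop its x is parallel to the jar's x; it starts 0.03 to 0.15 rad counter-clockwise (from above) of that. A sprung seal pushes it up with 8 N: tight, 0.2 to 0.3 Nm to turn.
- cap_top (a point): Centre of the cap's top. Grip the cap across its diameter from above, fingertips no lower than its lower edge (24 mm below). Turning counter-clockwise it does not rise; at 0.9 rad from its stop the three lugs inside are free, 1.0 to 1.2 rad is right for lifting straight up, more than 1.4 rad is overturned. The lugs clear the neck after 9 mm of lift.
- drill: Green and black cordless drill lying on its side, about 230 x 190 mm, 66 mm high; origin under its middle. Leave alone.
- wrench: Chrome adjustable wrench lying flat, 220 mm long along its x, 12 mm thick; origin under its middle. Leave alone.
- bit_case: Yellow steel drill bit case, 90 x 130 x 40 mm; origin under its centre. Leave alone.
There are look-alikes about, which are no part of the job. What is meant by the cap is not black or orange, and is the larger of those in its own colour.

How it is judged:
By the outcome, as a careful person would: the job done as asked, in the order asked, and still so for the second after the job is handed in, while the arm keeps its last pose, push and grip.
It also fails if it takes over 54 s, if anything falls off the work surface, if the arm or the gripper's body presses on something with over 40 N, if the wrist force passes 120 N, or if a joint passes its speed limit or range.

## Robot

A 7-joint arm with a two-finger parallel gripper is mounted at the origin on the work surface. World frame = base frame: x ahead of the robot, y to its left, z up, the work surface at z = 0. Lengths are in m, angles in rad, forces in N, time in s.
With the tool pointing down it reaches from about 0.4 to 0.85 m from the base axis. Payload 4.5 kg.
Tool frame: the origin (TCP) lies at the very end of the fingers, on their centre line; the grasp point (between the pads) lies arm.pinch_z behind it (arm.pinch_z is the distance from the TCP to the grasp point, in m); z points along the fingers, y is the direction in which the jaws open and shut (so a half turn about z gives the same grasp; the last joint's range is limited). The gripper opens to 88 mm and grips with 3 to 60 N. Pads are 18 mm wide; open, the fingers measure 123 mm over their backs; the gripper's body (75 mm by 187 mm) begins 45 mm behind the grasp point.
Start: joints at [1.193, 0.689, -0.195, 1.565, 0.157, 0.902, -0.215], TCP at [0.25, -0.573, 0.239] pointing down, gripper open.
Joint ranges: [-3.01, 3.01], [-0.46, 2.08], [-1.47, 1.51], [0.13, 2.56], [-1, 4.14], [0.04, 2.09], [-2.66, 2.66]. Speed limits (rad/s): [2.57, 2.57, 3.14, 3.14, 3.14, 3.14, 3.14].

## Interface

Orientations are given as [roll, pitch, yaw] about the fixed x, y, z axes, in that order (R = Rz(yaw) Ry(pitch) Rx(roll)).
In Python, from cell import arm, camera, camera_params gives the robot as it stands.
- The arm moves only by the tool servo_tool, never from a script. Its arguments are lists of equal length, an entry for each row: "offset": the shift along the tool's x, y, z in m, a list of three; "dr": the turn, a rotation vector about the tool's x, y, z in degrees, a list of three. In form: {"offset": [[tx, ty, tz], ...], "dr": [[ax, ay, az], ...]}. A call has 1 to 5 rows; each row shifts and turns the pose as measured when the row begins, along the tool's axes as they then stand; what a row does not reach is not made up. A row lasts 1/8 s, in which the tool goes at most 62.5 mm and 10.7 degrees, less where a joint would pass 70% of its speed; a pose out of reach is approached as far as the arm can. A call is refused whole if a number of a shift passes 0.0625 or a number of a turn 10.7, either way. A call with a gripper value outside its range is refused whole. "hand" is the opening, from 0 (shut) to 1 (fully open), set as the call begins (left out, the last holds). The fingers move at their own pace and stop on an object; the grip force is fixed at half the most. Time passes only in rows, so rows that do not move let the fingers close. It gives the time, the measured TCP pose, the force and the opening at its end, in the units of the state.
- arm.state(): the state, without advancing time (a new reading comes with each control period).
- camera(name): name is "side" or "top"; returns the picture (420x560x3 uint8, red, green, blue); there is no depth.
- camera_params(name): a dict with "camera_matrix" (3x3 intrinsics, pixels), "k1" (the pictures are not rectified: a ray, as slopes to the right and down, at radius r is drawn at 1 + k1 r^2 times it, then the intrinsics apply), "origin" and "attitude" of the camera in the world. Camera axes: x right, y down, z forward; pixel columns grow to the right and rows downward; lengths in m; the calibration is good to about 2 mm. A picture is of the moment at which its call begins. camera_params takes no time and is no camera call.
- arm.close_job(): hands the job in, once; it reports no verdict.
The state is a dict: "clock": time; "joint_pos": joint angles; "qd": joint speeds; "joint_torque": joint torques, N m; "tool_pos": TCP position; "orientation": TCP orientation; "ft_force": force on the tool from outside, world axes, zero at the start; "ft_torque": the same for the moment, N m; "gripper_width": opening from 0.0 (shut) to 1.0 (fully open).
Only numpy, scipy, OpenCV 4.12 (cv2) and the standard library are available. Lean on these libraries where they do the work, as an engineer would, in place of code of your own. Each camera call takes 0.05 s, during which the arm holds its last target.

## Working session

There is one attempt and no reset: what is moved stays moved. The work goes in short steps, Python scripts to look and compute and a tool call to move; the robot and the scene stay as the last step left them, time stands still between calls to the robot, and variables do not carry over. Pictures are saved under pics/ and viewed, and the job is handed in when it is done.

Besides the shell and the picture viewer there is one more tool, called after "Emit:" as name(argument=value, ...) on one line, values as JSON. servo_tool: Moves the arm, as the interface text tells. Its arguments: {"type":"object","properties":{"offset":{"type":"array","items":{"type":"array","items":{"type":"number"}}},"dr":{"type":"array","items":{"type":"array","items":{"type":"number"}}},"hand":{"type":"number"}},"required":["offset","dr"]}

```bash
ls; mkdir -p pics; python3 - <<'E'
from cell import arm,camera,camera_params
import cv2
for n in ("side","top"):
    p=camera_params(n);print(n,p)
    cv2.imwrite(f"pics/{n}0.png",camera(n)[:,:,::-1])
print(arm.state(),arm.pinch_z)
E
```

```text
pics
side {'camera_matrix': array([[454.73575162,   0.        , 287.36156427],
       [  0.        , 454.73575162, 205.88945688],
       [  0.        ,   0.        ,   1.        ]]), 'k1': 0.053381491386349046, 'origin': array([0.18145053, 0.67046734, 0.83347237]), 'attitude': array([-2.32375611,  0.01074748, -2.58681823])}
top {'camera_matrix': array([[398.71372384,   0.        , 285.90313229],
       [  0.        , 398.71372384, 208.94847466],
       [  0.        ,   0.        ,   1.        ]]), 'k1': -0.035489359742422746, 'origin': array([ 0.39021451, -0.01614148,  1.10650289]), 'attitude': array([-2.96040907,  0.00880539, -1.54038137])}
{'clock': 0.1, 'joint_pos': array([ 1.19281261,  0.6898704 , -0.19450966,  1.56623511,  0.15731936,
        0.9024805 , -0.21507803]), 'qd': array([-0.00010964, -0.00144841,  0.00105148, -0.00355471, -0.00040397,
        0.00024494, -0.00112454]), 'joint_torque': array([-3.39422244e-03, -5.28502142e+01, -1.27110310e+00, -1.53838420e+01,
       -5.24829479e-02,  1.99573900e-03,  3.80579297e-05]), 'tool_pos': array([ 0.24988142, -0.57226638,  0.23800982]), 'orientation': array([-3.13999702e+00,  1.38761851e-04,  4.11885470e-01]), 'ft_force': array([-0.5379584 , -0.23508199,  0.47614931]), 'ft_torque': array([0.02988583, 0.02936371, 0.01090849]), 'gripper_width': 1.0015802160890128} 0.0187
```

View pics/side0.png

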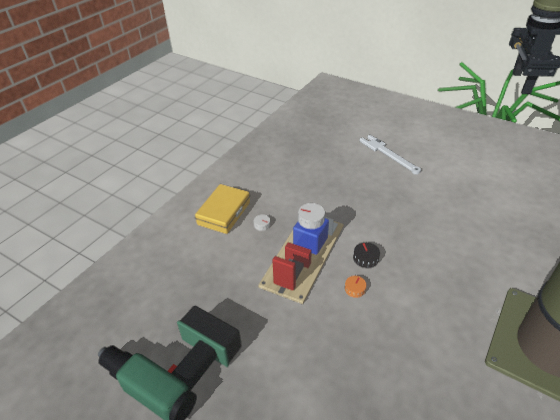

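View pics/top0.png

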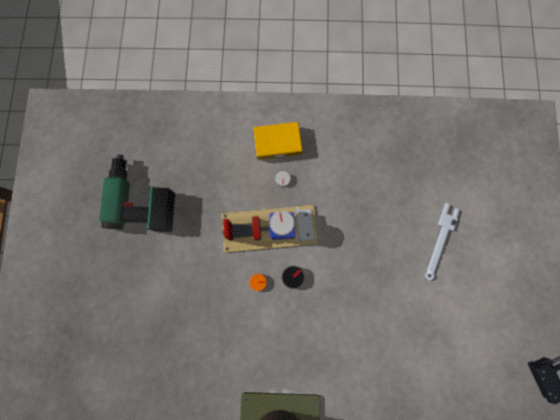

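The side view shows the jar with its white cap near (311,214) and the red tab near (285,272). In the top view the cap is at (282,222), the tab at (228,230), and the clamp runs along the image row. Next I'll measure these with colour masks and rays.

```bash
cat > h.py <<'E'
import numpy as np,cv2
from scipy.spatial.transform import Rotation as R
from cell import arm,camera,camera_params
def ray(n,uv):
    p=camera_params(n);K=p["camera_matrix"];k=p["k1"]
    d=cv2.undistortPoints(np.array([[uv]],float),K,np.array([k,0,0,0,0.]))[0,0]
    v=R.from_euler("xyz",p["attitude"]).as_matrix()@np.array([d[0],d[1],1.])
    return p["origin"],v/np.linalg.norm(v)
def plane(n,uv,z):
    o,v=ray(n,uv);return o+v*(z-o[2])/v[2]
def two(a,b):
    (o1,v1),(o2,v2)=ray("top",a),ray("side",b)
    s=np.linalg.lstsq(np.c_[v1,-v2],o2-o1,rcond=None)[0]
    p,q=o1+v1*s[0],o2+v2*s[1];return (p+q)/2,np.linalg.norm(p-q)
def proj(n,P):
    p=camera_params(n);M=R.from_euler("xyz",p["attitude"]).as_matrix().T
    return cv2.projectPoints(np.array([P],float),cv2.Rodrigues(M)[0],-M@p["origin"],p["camera_matrix"],np.array([p["k1"],0,0,0,0.]))[0][0,0]
E
python3 - <<'E'
import cv2
a=cv2.imread("pics/top0.png")[190:265,210:330];cv2.imwrite("pics/t0z.png",cv2.resize(a,None,fx=6,fy=6,interpolation=cv2.INTER_CUBIC))
a=cv2.imread("pics/side0.png")[195:305,250:370];cv2.imwrite("pics/s0z.png",cv2.resize(a,None,fx=5,fy=5,interpolation=cv2.INTER_CUBIC))
E
```

```text
(no output)
```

View pics/t0z.png

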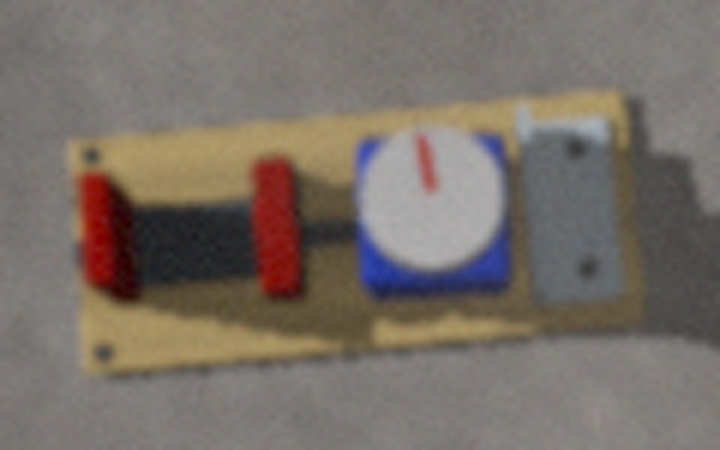

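View pics/s0z.png

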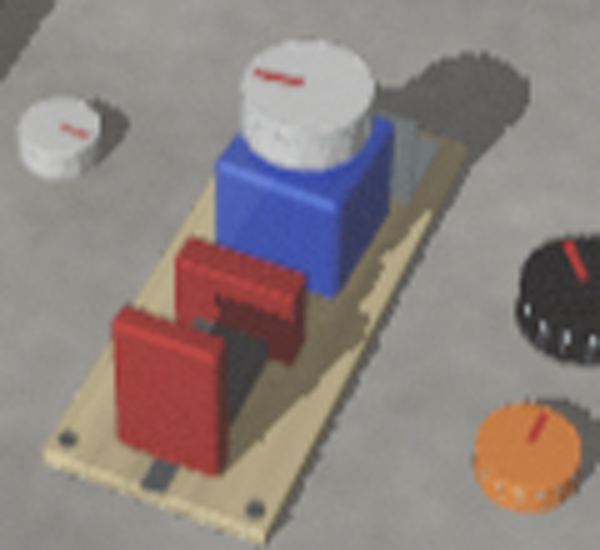

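```bash
python3 - <<'E'
from h import *
T=lambda x,y:((x+.5)/6-.5+210,(y+.5)/6-.5+190)
S=lambda x,y:((x+.5)/5-.5+250,(y+.5)/5-.5+195)
c=[plane("top",T(*q),.01) for q in [(68,142),(628,90),(645,330),(85,375)]]
cs=[plane("side",S(*q),.01) for q in [(45,455),(468,148),(266,540)]]
print("top",np.round(c,4).tolist());print("side",np.round(cs,4).tolist())
c=np.array(c)
yax=(c[0]+c[3]-c[1]-c[2])[:2];xax=(c[0]+c[1]-c[2]-c[3])[:2]
print(np.linalg.norm(yax)/2,np.linalg.norm(xax)/2,"yaw from y",np.arctan2(-yax[0],yax[1]),"from x",np.arctan2(xax[1],xax[0]))
yaw=np.arctan2(-yax[0],yax[1]);u=np.array([-np.sin(yaw),np.cos(yaw)])
print("origin",c[:,:2].mean(0)-.045*u)
e1=two(T(80,177),S(115,316));e2=two(T(90,293),S(223,348))
print("tab",e1,e2,np.linalg.norm(e1[0]-e2[0]))
# cap
for n,box in(("top",(268,210,298,238)),("side",(295,200,328,232))):
    im=cv2.imread(f"pics/{n}0.png");m=(im.min(2)>150).astype(np.uint8);x0,y0,x1,y1=box
    m2=np.zeros_like(m);m2[y0:y1,x0:x1]=m[y0:y1,x0:x1]
    k=cv2.findContours(m2,0,1)[0];k=max(k,key=cv2.contourArea);print(n,cv2.minEnclosingCircle(k),cv2.fitEllipse(k))
m=two(T(432,196),S(309,81));print("cap",m)
d=[plane("top",T(*q),m[0][2]) for q in((358,196),(507,196))];print(np.linalg.norm(d[0]-d[1]))
a,b=plane("top",T(421,138),m[0][2]),plane("top",T(432,190),m[0][2]);print("stripe",a,b,np.arctan2(*(a-b)[1::-1]))
j=[plane("top",T(*q),.076) for q in((358,138),(508,142),(510,290),(366,296))];print("jar shoulder",np.round(j,4).tolist())
E
```

```text
top [[0.5732, 0.181, 0.01], [0.6054, -0.0794, 0.01], [0.4936, -0.0891, 0.01], [0.4653, 0.1667, 0.01]]
side [[0.5699, 0.1822, 0.01], [0.4951, -0.0873, 0.01], [0.463, 0.1698, 0.01]]
0.25985767762238415 0.11054338187659594 yaw from y 0.11658402143317982 from x 0.10877781427383822
origin [5.39619231e-01 1.06256172e-04]
tab (array([0.54386133, 0.15926684, 0.09758434]), np.float64(0.0005476948112491764)) (array([0.49450845, 0.15191461, 0.09981879]), np.float64(0.0015465753854077367)) 0.04994752393622227
top ((281.5, 222.5), 11.510964393615723) ((281.5639953613281, 222.8880615234375), (20.50408363342285, 21.938364028930664), 75.66161346435547)
side ((310.7912292480469, 214.92784118652344), 14.09815788269043) ((310.1728210449219, 214.8834991455078), (24.74294662475586, 27.058189392089844), 46.05347442626953)
cap (array([0.536984  , 0.00782099, 0.11430867]), np.float64(0.0007224486363712265))
0.062466253214077685
stripe [0.56185605 0.01337309 0.11430867] [0.53986879 0.00802714 0.11430867] 0.2385105822617235
jar shoulder [[0.5677, 0.0421, 0.076], [0.5678, -0.0236, 0.076], [0.503, -0.0262, 0.076], [0.4985, 0.036, 0.076]]
```

Measured against the text:

| Quantity | Measured | Expected |
|---|---|---|
| Plate size | 260 x 110.5 mm | 260 x 110 mm |
| Tab width | 50 mm | 50 mm |
| Tab top height | 0.098 | 0.095 |
| Cap top height | 0.114 | 0.112 |
| Cap diameter | 62 mm | 61 mm |

The clamp yaw is about 0.115, its origin is (0.540, 0.000), and the jaw is at about 0.011. I'll close the hand and move out behind the tab.

Emit:
servo_tool(offset=[[0.0524,-0.0292,0],[0.0524,-0.0292,0],[0.0524,-0.0292,0],[0.0524,-0.0292,0],[0.0524,-0.0292,0]], dr=[[0,0,0],[0,0,0],[0,0,0],[0,0,0],[0,0,0]], hand=0)

```text
clock: 0.72
tool_pos: [0.4323, -0.3329, 0.2353]
orientation: [-3.14, 0.004, 0.399]
ft_force: [0.5, -0.9, 0.2]
gripper_width: 0.459
```

Emit:
servo_tool(offset=[[0.05,-0.034,0],[0.044,-0.042,0],[0.024,-0.055,0],[0.024,-0.055,0],[0.024,-0.055,0]], dr=[[0,0,0],[0,0,0],[0,0,0],[0,0,0],[0,0,0]])

```text
clock: 1.35
tool_pos: [0.4957, -0.0367, 0.2338]
orientation: [-3.14, 0.002, 0.399]
ft_force: [1.1, 0.4, 0.4]
gripper_width: 0.007
```

```bash
python3 -c "
from cell import arm;print(arm.state()['joint_pos'].round(3),arm.state()['tool_pos'])"
```

```text
[ 0.063  0.531 -0.126  1.95   0.101  0.669 -1.296] [ 0.49567046 -0.03670142  0.23383925]
```

Emit:
servo_tool(offset=[[0.014,-0.032,0],[0.02,-0.029,0],[0.025,-0.025,0],[0.028,-0.02,0],[0.032,-0.015,0]], dr=[[0,0,-10.6],[0,0,-10.6],[0,0,-10.6],[0,0,-10.6],[0,0,-10.6]])

```text
clock: 1.98
tool_pos: [0.4937, 0.1476, 0.2333]
orientation: [-3.137, 0.0, 1.34]
ft_force: [0.6, -0.5, -0.7]
gripper_width: 0.003
```

Emit:
servo_tool(offset=[[0.03,-0.01,0],[0.03,-0.006,0],[0,0,0]], dr=[[0,0,-10.6],[0,0,-10.6],[0,0,0]])

```text
clock: 2.35
tool_pos: [0.4847, 0.2143, 0.2328]
orientation: [-3.136, -0.004, 1.72]
ft_force: [0.4, 0.0, -0.8]
gripper_width: 0.007
```

Emit:
servo_tool(offset=[[-0.017,0.029,0.03],[0,0,0.05],[0,0,0.05],[0,0,0.035],[0,0,0]], dr=[[0,0,1.9],[0,0,0],[0,0,0],[0,0,0],[0,0,0]])

```text
clock: 2.98
tool_pos: [0.5188, 0.1936, 0.0631]
orientation: [-3.138, 0.004, 1.667]
ft_force: [-0.5, 0.9, -0.3]
gripper_width: 0.006
```

```bash
python3 - <<'E'
from h import *
s=arm.state();print(s['tool_pos'],s['orientation'],s['joint_pos'].round(2))
d=s['tool_pos'][:2]-[.5396,.0001];print("clamp xy",d@[np.cos(.115),np.sin(.115)],d@[-np.sin(.115),np.cos(.115)])
cv2.imwrite("pics/side1.png",cv2.resize(camera("side")[180:320,220:400,::-1],None,fx=4,fy=4))
E
```

```text
[0.51884451 0.19357833 0.06305124] [-3.13815852  0.00373012  1.66678183] [-0.27  0.88 -0.3   1.9   0.55  0.45 -0.87]
clamp xy 0.0015825983039127137 0.19458198458680512
```

View pics/side1.png

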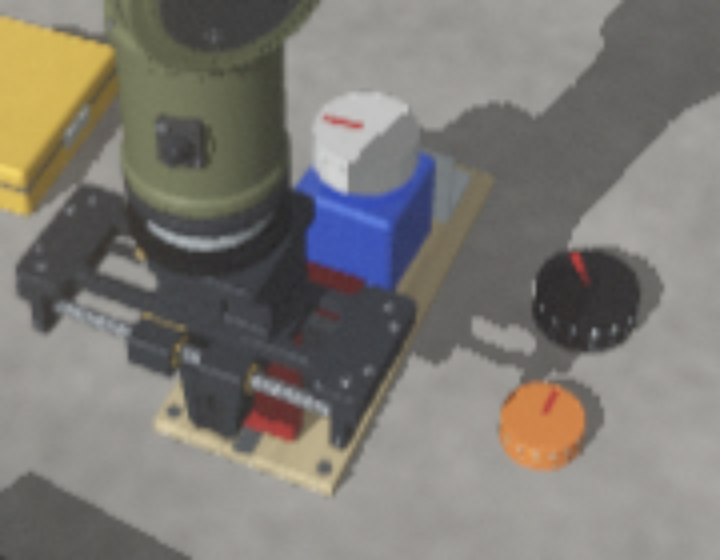

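The closed fingers are just behind the tab, and the body is clear of the cap. I'll push now.

Emit:
servo_tool(offset=[[-0.015,-0.002,0],[-0.012,0,0],[-0.008,0,0],[-0.008,0,0]], dr=[[0,0,-1.1],[0,0,0],[0,0,0],[0,0,0]])

```text
clock: 3.52
tool_pos: [0.5235, 0.1576, 0.069]
orientation: [3.134, -0.014, 1.691]
ft_force: [-1.2, 8.5, -6.3]
gripper_width: 0.002
```

Emit:
servo_tool(offset=[[-0.008,0,0],[-0.006,0,0],[-0.004,0,0]], dr=[[0,0,0],[0,0,0],[0,0,0]])

```text
clock: 3.9
tool_pos: [0.5249, 0.1498, 0.0712]
orientation: [3.128, -0.034, 1.697]
ft_force: [-2.7, 8.0, -5.6]
gripper_width: 0.003
```

The tool tilts and drifts up a little under load, because the servo works from the measured pose. I'll write a helper that works out the corrections.

```bash
cat >> h.py <<'E'
YAW=.115;O=np.array([.5396,.0001])
def clampxy(p=None):
    p=arm.state()['tool_pos'] if p is None else p
    d=np.array(p)[:2]-O;return np.array([d@[np.cos(YAW),np.sin(YAW)],d@[-np.sin(YAW),np.cos(YAW)]])
def to(p,yaw):
    s=arm.state();Rm=R.from_euler("xyz",s['orientation']);Rt=R.from_euler("xyz",[np.pi,0,yaw])
    print("offset",np.round(Rm.inv().apply(np.array(p)-s['tool_pos']),4),"dr",np.round(np.degrees((Rm.inv()*Rt).as_rotvec()),2))
def world(cx,cy):
    return O+cx*np.array([np.cos(YAW),np.sin(YAW)])+cy*np.array([-np.sin(YAW),np.cos(YAW)])
E
python3 - <<'E'
from h import *
print(clampxy(),arm.state()['ft_force']); to([*world(0,.132),.065],np.pi/2+YAW)
E
```

```text
[0.00258387 0.15037896] [-2.67852543  7.98271996 -5.62901917]
offset [-0.0186 -0.0029  0.0055] dr [ 0.78 -1.98  0.63]
```

Emit:
servo_tool(offset=[[-0.01,-0.001,0.005],[-0.01,-0.001,0.003],[-0.01,0,0.003]], dr=[[0.8,-2.5,0.5],[0,-1,0],[0,-1,0]])

```text
clock: 4.28
tool_pos: [0.5282, 0.1354, 0.0663]
orientation: [3.128, 0.018, 1.696]
ft_force: [-6.4, 10.7, 8.2]
gripper_width: 0.004
```

```bash
python3 - <<'E'
from h import *
s=arm.state();print(clampxy(),s['ft_force'],s['tool_pos'],s['orientation']); to([*world(0,.132),.065],np.pi/2+YAW)
E
```

```text
[0.00423673 0.13575341] [-6.37035672 10.69084481  8.20996549] [0.52823149 0.13544288 0.066295  ] [3.12762732 0.01818091 1.696257  ]
offset [-0.0037 -0.0043  0.0013] dr [0.81 1.04 0.61]
```

Emit:
servo_tool(offset=[[-0.01,-0.002,0],[-0.01,-0.001,0]], dr=[[0.8,1.0,0.6],[0,0,0]])

```text
clock: 4.53
tool_pos: [0.5281, 0.1337, 0.0685]
orientation: [3.13, -0.03, 1.698]
ft_force: [-2.9, 22.4, -16.3]
gripper_width: 0.005
```

```bash
python3 - <<'E'
from h import *
s=arm.state();print(clampxy(),s['ft_force'],s['tool_pos'],s['orientation']); to([*world(0,.132),.065],np.pi/2+YAW)
E
```

```text
[0.00395545 0.13407535] [ -2.90554857  22.44499834 -16.32296278] [0.52814462 0.13374363 0.068451  ] [ 3.13027624 -0.03010484  1.69835265]
offset [-0.0021 -0.004   0.0033] dr [ 0.64 -1.73  0.71]
```

Emit:
servo_tool(offset=[[-0.012,0,0.002],[-0.014,0,0.002]], dr=[[0,-1.5,0],[0,-0.5,0]])

```text
clock: 4.78
tool_pos: [0.5283, 0.1339, 0.0682]
orientation: [3.121, -0.034, 1.715]
ft_force: [-12.5, 26.4, 8.4]
gripper_width: 0.004
```

```bash
python3 - <<'E'
from h import *
s=arm.state();print(clampxy(),s['ft_force'],s['tool_pos'],s['orientation']); to([*world(0,.132),.065],np.pi/2+YAW)
cv2.imwrite("pics/top2.png",cv2.resize(camera("top")[180:280,200:340,::-1],None,fx=5,fy=5))
E
```

```text
[0.0040802  0.13422995] [-12.52494456  26.38270324   8.42303568] [0.5282508  0.13391152 0.06819749] [ 3.12076997 -0.03429941  1.71523828]
offset [-0.0022 -0.0042  0.003 ] dr [ 1.16 -1.98  1.67]
```

View pics/top2.png

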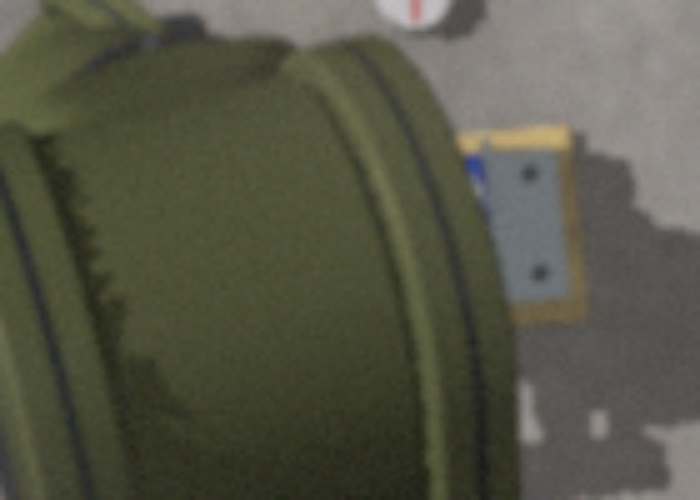

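The jaw stopped while the force rose to about 27 N, so it looks home. The jar also touches the angle in the top view near (478,172). I'll back off and check.

Emit:
servo_tool(offset=[[0.03,0,0],[0.03,0,-0.02],[0.0,0,-0.05],[0,0,-0.05],[0,0,-0.02]], dr=[[1,-2,1],[0,0,0],[0,0,0],[0,0,0],[0,0,0]], hand=0)

```text
clock: 5.45
tool_pos: [0.5201, 0.1936, 0.2185]
orientation: [3.133, -0.003, 1.696]
ft_force: [0.8, 0.1, -0.2]
gripper_width: -0.0
```

Emit:
servo_tool(offset=[[0.05,0,-0.02],[0.05,0,0],[0.05,0,0],[0,0,0]], dr=[[0,0,0],[0,0,0],[0,0,0],[0,0,0]], hand=1)

```text
clock: 5.95
tool_pos: [0.5059, 0.3405, 0.2476]
orientation: [3.121, -0.005, 1.685]
ft_force: [-0.3, -0.3, 0.6]
gripper_width: 0.436
```

```bash
python3 - <<'E'
from h import *
s=arm.state();print(clampxy(),s['ft_force'],s['tool_pos'],s['orientation'])
for n,b in(("top",(180,280,200,340)),("side",(185,305,240,380))):
    im=camera(n)[:,:,::-1];cv2.imwrite(f"pics/{n}3.png",im);cv2.imwrite(f"pics/{n}3z.png",cv2.resize(im[b[0]:b[1],b[2]:b[3]],None,fx=5,fy=5,interpolation=cv2.INTER_CUBIC))
E
```

```text
[0.00557866 0.34199432] [-0.32391064 -0.32187969  0.5532478 ] [0.50589909 0.34047551 0.24755362] [ 3.12062111 -0.00505349  1.68529215]
```

View pics/top3z.png

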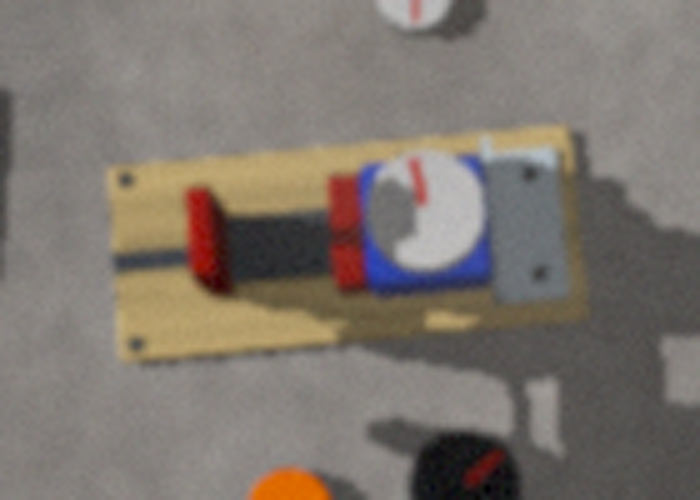

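View pics/side3z.png

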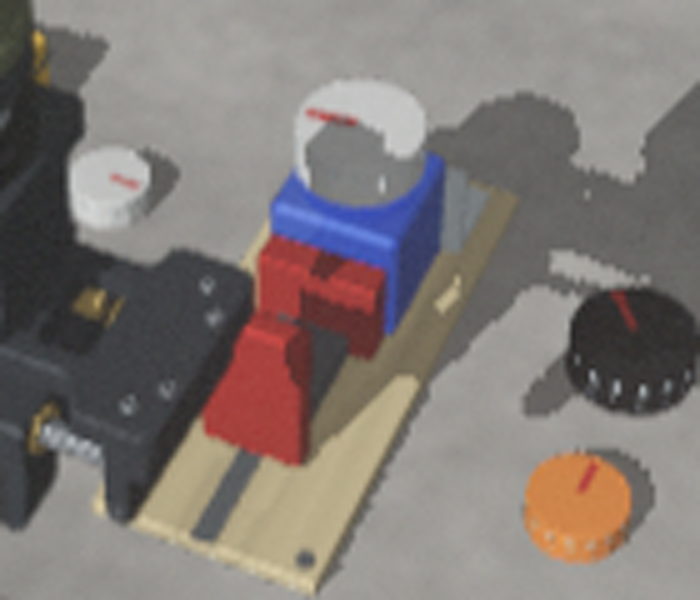

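The jar is now flush between the jaw and the angle in both views. In the top crop the cap centre is near (426,210) and the stripe runs from (412,160) to (424,204). In the side crop the cap top centre is near (362,120).

```bash
python3 - <<'E'
from h import *
T=lambda x,y:((x+.5)/5-.5+200,(y+.5)/5-.5+180)
S=lambda x,y:((x+.5)/5-.5+240,(y+.5)/5-.5+185)
m=two(T(426,210),S(362,120));print("cap",m,clampxy(m[0]))
print("ext",[clampxy(plane("top",T(*q),.112)).round(4).tolist() for q in((366,210),(487,210),(426,150),(426,271),(426,210))])
a,b=plane("top",T(411,160),.112),plane("top",T(425,204),.112);print("stripe",np.arctan2(*(a-b)[1::-1]))
e=two(T(188,190),S(244,318)),two(T(208,288),S(312,345))
print("tab top",e)
for q in((188,190),(202,290)):print("tab top edge",clampxy(plane("top",T(*q),.095)))
print("jaw/jar face",[clampxy(plane("top",T(*q),z)).round(4).tolist() for q,z in(((362,180),.076),((372,290),.076),((482,165),.076),((494,288),.076),((482,160),.062),((497,302),.062))])
im=cv2.imread("pics/top3.png");hsv=cv2.cvtColor(im,cv2.COLOR_BGR2HSV)
red=((hsv[...,1]>120)&((hsv[...,0]<10)|(hsv[...,0]>170))).astype(np.uint8);red[:, :275]=0;red[:,292:]=0;red[:209]=0;red[223:]=0
k=max(cv2.findContours(red,0,1)[0],key=cv2.contourArea);print(cv2.minAreaRect(k))
ys,xs=np.nonzero(red);print(len(xs));l=cv2.fitLine(np.c_[xs,ys].astype(np.float32),2,0,.01,.01).ravel()
p=l[2:];a,b=plane("top",p-3*l[:2],.112),plane("top",p+3*l[:2],.112);print("stripe fit",np.arctan2(*(a-b)[1::-1]),np.arctan2(*(b-a)[1::-1]))
c=plane("top",T(426,210),.112);mid=plane("top",p,.112);print("centre->stripe mid",np.arctan2(*(mid-c)[1::-1]))
E
```

```text
cap (array([ 5.39384700e-01, -5.94057977e-05,  1.13524859e-01]), np.float64(0.00011026176573719078)) [-0.00023217 -0.00013365]
ext [[0.0025, 0.03], [-0.0027, -0.0308], [0.0306, -0.0027], [-0.0309, 0.0024], [-0.0001, -0.0001]]
stripe 0.33565104616976754
tab top ((array([0.53997767, 0.11957701, 0.0958468 ]), np.float64(0.018487303023454388)), (array([0.4998249 , 0.11102125, 0.08965438]), np.float64(0.0012377826974485937)))
tab top edge [0.02337244 0.12100277]
tab top edge [-0.02879849  0.11712331]
jaw/jar face [[0.0241, 0.0319], [-0.034, 0.0313], [0.0266, -0.0315], [-0.0384, -0.0319], [0.0317, -0.0321], [-0.0444, -0.0333]]
((284.0, 218.5), (1.0, 0.0), -90.0)
5
stripe fit 0.27011375802170673 -2.8714788955680866
centre->stripe mid 0.2911101572406184
```

Jar width between the faces is 63 to 64 mm, the cap sits at the clamp origin, and the tab is at y≈0.12. All of that agrees with the jaw being home. The stripe gives a cap angle of roughly 0.15 from its stop, so I plan to turn about 0.95 rad.

```bash
python3 - <<'E'
from h import *
to([.5394,-.0001,.2],np.pi/2+YAW)
E
```

```text
offset [-0.3364 -0.0058  0.0468] dr [ 1.18  0.04 -0.39]
```

Emit:
servo_tool(offset=[[-0.06,-0.001,0],[-0.06,-0.001,0],[-0.06,-0.001,0],[-0.06,-0.001,0],[-0.06,-0.001,0]], dr=[[1.2,0,-0.4],[0,0,0],[0,0,0],[0,0,0],[0,0,0]], hand=1)

```text
clock: 6.68
tool_pos: [0.5363, 0.0264, 0.2485]
orientation: [3.14, 0.005, 1.68]
ft_force: [0.2, 0.8, -0.4]
gripper_width: 1.0
```

Emit:
servo_tool(offset=[[0,0,0],[0,0,0]], dr=[[0,0,0],[0,0,0]])

```text
clock: 6.92
tool_pos: [0.5353, 0.015, 0.2485]
orientation: [-3.141, 0.011, 1.663]
ft_force: [0.7, 0.5, -0.3]
gripper_width: 0.995
```

```bash
python3 - <<'E'
from h import *
to([.5394,-.0001,.16],np.pi/2+YAW);print(arm.state()['joint_pos'].round(2))
E
```

```text
offset [-0.0144  0.0028  0.0886] dr [-0.05  0.64 -1.3 ]
[ 0.19  0.59 -0.5   1.81  0.39  0.84 -0.41]
```

Emit:
servo_tool(offset=[[-0.0144,0.0028,0.03],[0,0,0.04],[0,0,0.018],[0,0,0]], dr=[[0,0.6,-1.3],[0,0,0],[0,0,0],[0,0,0]])

```text
clock: 7.42
tool_pos: [0.5398, 0.0025, 0.1601]
orientation: [3.139, 0.0, 1.69]
ft_force: [0.4, 0.1, -0.2]
gripper_width: 1.002
```

```bash
python3 - <<'E'
from h import *
to([.5394,-.0001,.15],np.pi/2+YAW);s=arm.state();print(s['tool_pos'],s['qd'])
E
```

```text
offset [-0.0025 -0.0007  0.0101] dr [0.14 0.01 0.27]
[0.53977542 0.00248118 0.16014499] [-0.0057131  -0.01691029 -0.01487161 -0.00691895 -0.00091912 -0.00026952
 -0.00097527]
```

Emit:
servo_tool(offset=[[-0.0025,-0.0007,0.01],[0,0,0]], dr=[[0.1,0,0.3],[0,0,0]])

```text
clock: 7.68
tool_pos: [0.54, 0.0009, 0.151]
orientation: [3.139, 0.0, 1.686]
ft_force: [0.4, -0.4, 0.6]
gripper_width: 0.995
```

```bash
python3 - <<'E'
from h import *
to([.5394,-.0001,.092],np.pi/2+YAW)
for n,b in(("side",(165,285,240,380)),):
    im=camera(n)[:,:,::-1];cv2.imwrite(f"pics/{n}4z.png",cv2.resize(im[b[0]:b[1],b[2]:b[3]],None,fx=5,fy=5,interpolation=cv2.INTER_CUBIC))
E
```

```text
offset [-0.0009 -0.0009  0.059 ] dr [0.16 0.   0.03]
```

View pics/side4z.png

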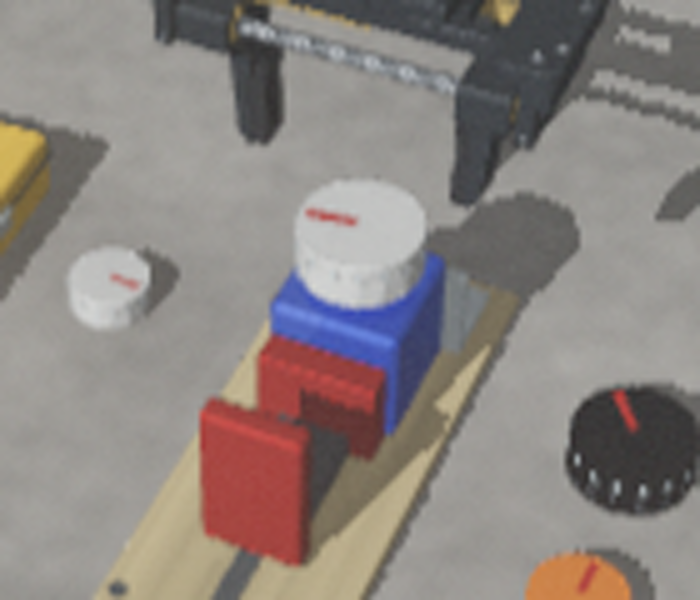

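The open fingers straddle the cap, and the stripe runs from (307,212) to (357,222). I'll re-measure the stripe and the tab from this clear view.

```bash
python3 - <<'E'
from h import *
S=lambda x,y:((x+.5)/5-.5+240,(y+.5)/5-.5+165)
a,b=plane("side",S(307,212),.112),plane("side",S(357,222),.112);c=plane("side",S(361,222),.112)
print("stripe",np.arctan2(*(a-b)[1::-1]),np.arctan2(*(a-c)[1::-1]),a,b,c)
for q in((203,403),(310,438)):print("tab",clampxy(plane("side",S(*q),.095)))
E
```

```text
stripe 0.2585964606312339 0.2787410180153961 [0.56460639 0.0069954  0.112     ] [0.54150646 0.00088502 0.112     ] [ 5.39932295e-01 -6.61255141e-05  1.12000000e-01]
tab [0.02477611 0.11690959]
tab [-0.0256069   0.11583903]
```

Emit:
servo_tool(offset=[[-0.001,-0.001,0.03],[0,0,0.022],[0,0,0.006],[0,0,0]], dr=[[0.1,0,0],[0,0,0],[0,0,0],[0,0,0]])

```text
clock: 8.22
tool_pos: [0.543, 0.0009, 0.0953]
orientation: [3.132, -0.0, 1.687]
ft_force: [-0.1, -0.1, 0.2]
gripper_width: 0.999
```

```bash
python3 - <<'E'
from h import *
to([.5396,-.0001,.091],np.pi/2+YAW)
E
```

```text
offset [-0.0006 -0.0035  0.0042] dr [ 0.56 -0.03  0.04]
```

Emit:
servo_tool(offset=[[-0.001,-0.0035,0.004],[0,0,0]], dr=[[0.6,0,0],[0,0,0]])

```text
clock: 8.48
tool_pos: [0.5404, -0.0005, 0.0925]
orientation: [3.14, -0.0, 1.686]
ft_force: [0.1, 0.2, 0.1]
gripper_width: 1.0
```

```bash
python3 - <<'E'
from h import *
to([.5396,-.0001,.091],np.pi/2+YAW)
E
```

```text
offset [ 0.0005 -0.0007  0.0015] dr [ 0.07 -0.02  0.03]
```

Good enough. I'll close on the cap.

Emit:
servo_tool(offset=[[0,-0.0005,0.001],[0,0,0],[0,0,0],[0,0,0],[0,0,0]], dr=[[0,0,0],[0,0,0],[0,0,0],[0,0,0],[0,0,0]], hand=0.4)

```text
clock: 9.1
tool_pos: [0.5409, -0.0005, 0.0922]
orientation: [3.138, -0.001, 1.686]
ft_force: [0.6, 0.1, -0.6]
gripper_width: 0.684
```

Emit:
servo_tool(offset=[[0,0,0],[0,0,0]], dr=[[0,0,0],[0,0,0]], hand=0)

```text
clock: 9.35
tool_pos: [0.5409, -0.0005, 0.0922]
orientation: [3.138, -0.001, 1.686]
ft_force: [1.2, -0.5, -0.1]
gripper_width: 0.685
```

```bash
python3 - <<'E'
from h import *
to([.5396,-.0001,.091],np.pi/2+YAW);s=arm.state();print(s['ft_force'],s['ft_torque'],s['tool_pos'],s['gripper_width']*88)
E
```

```text
offset [ 0.0005 -0.0013  0.0012] dr [ 0.21 -0.03  0.02]
[ 1.19919404 -0.47248849 -0.10182816] [-0.08264492 -0.10176045  0.019     ] [ 5.40944730e-01 -4.79079662e-04  9.22046508e-02] 60.28996295859057
```

The grip is on a 60.3 mm width, which matches the cap. I'll start turning.

Emit:
servo_tool(offset=[[0,0,0],[0,0,0]], dr=[[0,0,-8],[0,0,-8]])

```text
clock: 9.6
tool_pos: [0.5409, -0.0005, 0.0922]
orientation: [3.138, 0.001, 1.972]
ft_force: [-0.1, 0.2, -1.1]
gripper_width: 0.685
```

```bash
python3 - <<'E'
from h import *
to([.5405,-.0003,.092],2.636);s=arm.state();print(s['ft_force'],s['ft_torque'],s['tool_pos'],s['gripper_width']*88)
E
```

```text
offset [ 0.0003 -0.0003  0.0002] dr [  0.17   0.12 -38.03]
[-0.06246389  0.16989648 -1.06593621] [ 0.01149429 -0.15754046 -0.14688225] [ 5.40916823e-01 -4.84783892e-04  9.22266886e-02] 60.320947796517984
```

Emit:
servo_tool(offset=[[0,0,0],[0,0,0],[0,0,0]], dr=[[0,0,-8],[0,0,-8],[0,0,-8]])

```text
clock: 9.98
tool_pos: [0.5412, -0.0007, 0.0927]
orientation: [3.139, 0.003, 2.403]
ft_force: [-0.5, 0.8, 7.3]
gripper_width: 0.685
```

```bash
python3 - <<'E'
from h import *
to([.5405,-.0003,.092],2.636);s=arm.state();print(s['ft_force'],s['ft_torque'],s['tool_pos'],s['gripper_width']*88)
im=camera("side")[:,:,::-1];cv2.imwrite("pics/side5.png",cv2.resize(im[155:275,240:380],None,fx=5,fy=5,interpolation=cv2.INTER_CUBIC))
im=camera("top")[:,:,::-1];cv2.imwrite("pics/top5.png",cv2.resize(im[180:280,200:340],None,fx=5,fy=5,interpolation=cv2.INTER_CUBIC))
E
```

```text
offset [ 0.0007 -0.0002  0.0007] dr [  0.14   0.19 -13.33]
[-0.51665937  0.76607932  7.30436402] [-0.02195087 -0.03173983  0.02822146] [ 0.541175   -0.00066079  0.09272736] 60.27121932028593
```

View pics/side5.png

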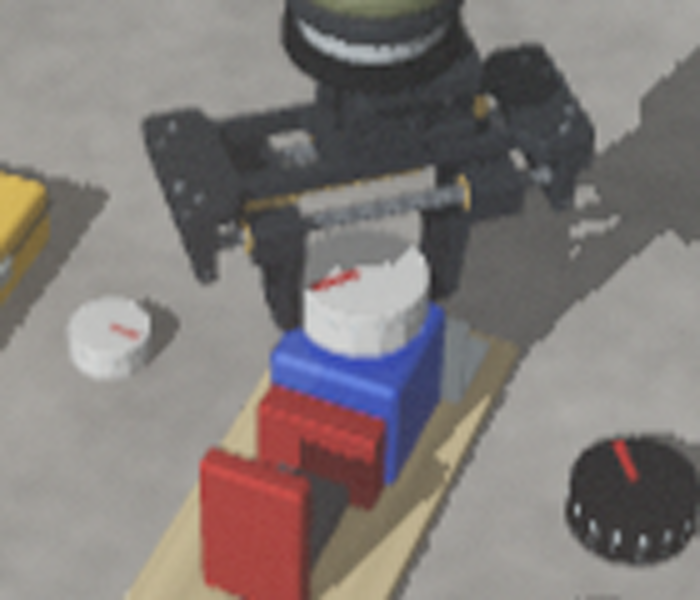

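The 7.3 N upward force with the torque gone suggests the seal is already pushing the freed cap. The stripe runs from (313,287) to (357,273), and I'll measure its angle.

```bash
python3 - <<'E'
from h import *
S=lambda x,y:((x+.5)/5-.5+240,(y+.5)/5-.5+155)
a,b=plane("side",S(312,288),.113),plane("side",S(357,273),.113)
print("stripe-clamp",np.arctan2(*(a-b)[1::-1])-YAW);s=arm.state();print(s['tool_pos'],s['orientation'],s['ft_force'],s['ft_torque'])
E
```

```text
stripe-clamp 0.8743719551532274
[ 0.5412152  -0.00065521  0.09292232] [3.13832827e+00 2.90829777e-03 2.40143517e+00] [-1.04894447 -1.81027597  7.13624597] [-0.1557919   0.06950538  0.09684895]
```

View pics/top5.png

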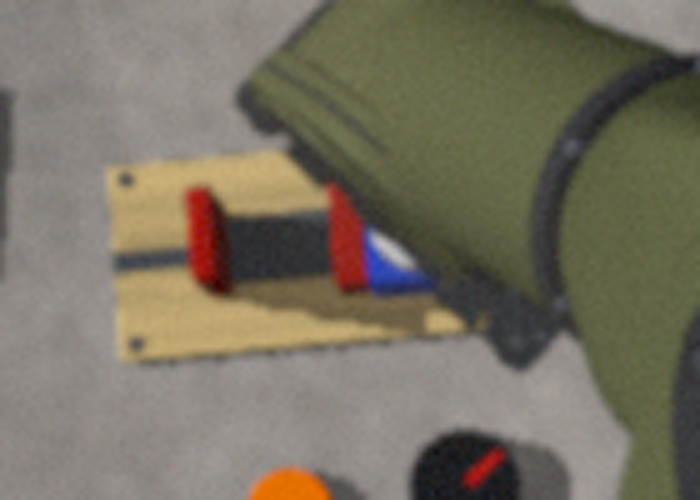

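The stripe reads 0.87 relative to the clamp, and the gripper turned by the same amount, so there is no slip. I'll turn about 11° more to reach roughly 1.07, within the right lifting range.

Emit:
servo_tool(offset=[[0,0,0],[0,0,0],[0,0,0]], dr=[[0,0,-5.5],[0,0,-5.5],[0,0,0]])

```text
clock: 10.45
tool_pos: [0.5419, -0.0003, 0.0952]
orientation: [3.138, 0.006, 2.6]
ft_force: [-1.4, -1.2, 5.8]
gripper_width: 0.685
```

```bash
python3 - <<'E'
from h import *
s=arm.state();to([.5405,-.0003,s['tool_pos'][2]],s['orientation'][2]);print(s['ft_force'],s['ft_torque'],s['tool_pos'],s['orientation'])
im=camera("side")[:,:,::-1];cv2.imwrite("pics/side6.png",cv2.resize(im[155:275,240:380],None,fx=5,fy=5,interpolation=cv2.INTER_CUBIC))
E
```

```text
offset [ 0.0013 -0.0007 -0.    ] dr [0.21 0.35 0.  ]
[-1.39070401 -1.21382269  5.77425146] [-0.09126716  0.17592174  0.09891349] [ 5.41949268e-01 -3.25766108e-04  9.52133232e-02] [3.13800136 0.00612613 2.59974138]
```

View pics/side6.png

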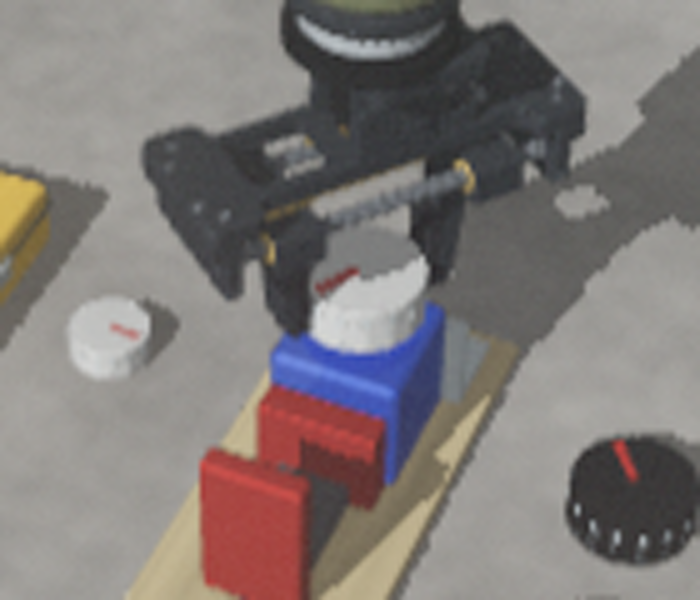

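The cap is at about 1.06 rad and the seal has already raised it slightly. Now I'll lift straight up.

Emit:
servo_tool(offset=[[0.0008,-0.0005,-0.006],[0,0,-0.006],[0,0,-0.006]], dr=[[0.2,0.3,0],[0,0,0],[0,0,0]])

```text
clock: 10.88
tool_pos: [0.5403, -0.0006, 0.1141]
orientation: [-3.14, -0.0, 2.599]
ft_force: [0.6, 0.1, -0.9]
gripper_width: 0.689
```

```bash
python3 - <<'E'
from h import *
s=arm.state();to([.5408,-.0004,.126],2.6);print(s['ft_force'],s['ft_torque'],s['tool_pos'],s['orientation'])
E
```

```text
offset [-0.0003  0.0005 -0.0119] dr [-0.08 -0.01 -0.05]
[ 0.56027007  0.0769121  -0.89492127] [ 0.01558457 -0.13748974  0.03810679] [ 0.54029363 -0.00064217  0.11407913] [-3.14019255e+00 -1.93150484e-04  2.59917046e+00]
```

Emit:
servo_tool(offset=[[-0.0003,0.0005,-0.008],[0,0,-0.004],[0,0,0],[0,0,0]], dr=[[0,0,0],[0,0,0],[0,0,0],[0,0,0]])

```text
clock: 11.38
tool_pos: [0.541, -0.0005, 0.1274]
orientation: [-3.14, 0.0, 2.599]
ft_force: [-0.4, -0.1, -0.4]
gripper_width: 0.685
```

```bash
python3 - <<'E'
from h import *
s=arm.state();to([.5408,-.0004,.126],2.6);print(s['ft_force'],s['tool_pos'],s['orientation'],s['gripper_width']*88)
im=camera("side")[:,:,::-1];cv2.imwrite("pics/side7.png",cv2.resize(im[155:275,240:380],None,fx=5,fy=5,interpolation=cv2.INTER_CUBIC))
E
```

```text
offset [ 0.0002 -0.      0.0014] dr [-0.06  0.02 -0.07]
[-0.4393162  -0.12285861 -0.42011534] [ 5.40967685e-01 -4.50104190e-04  1.27401413e-01] [-3.14048743e+00  3.36623982e-04  2.59885487e+00] 60.29770660328907
```

View pics/side7.png

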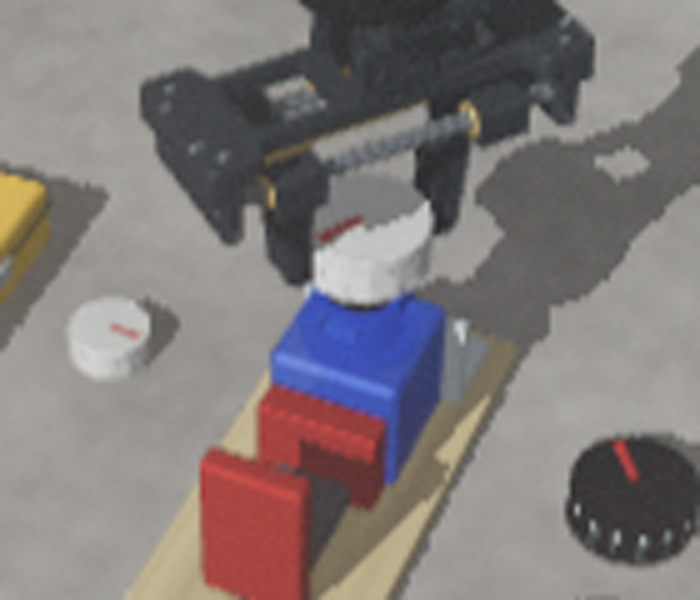

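The cap is free and level over the visible blue neck, and the jar still stands in the clamp. I'll check the height by projection, and the untouched objects by differencing the pictures.

```bash
python3 - <<'E'
from h import *
t=np.linspace(0,2*np.pi,73)
for z in(.1232,.1472):
    P=np.array([proj("side",[.5405+.0305*np.cos(a),-.0003+.0305*np.sin(a),z]) for a in t]);Q=(P-[240,155])*5
    print(z,"x",Q[:,0].min().round(),Q[:,0].max().round(),"y",Q[:,1].min().round(),Q[:,1].max().round())
S=lambda x,y:((x+.5)/5-.5+240,(y+.5)/5-.5+155)
a,b=plane("side",S(320,241),.147),plane("side",S(362,218),.147);print("stripe-clamp",np.arctan2(*(a-b)[1::-1])-YAW)
for n in("top","side"):
    a=cv2.imread(f"pics/{n}0.png");im=np.ascontiguousarray(camera(n)[:,:,::-1]);cv2.imwrite(f"pics/{n}8.png",im)
    d=(cv2.absdiff(a,im).max(2)>40)
    for nm,P in(("drill",(.6,.28)),):pass
    r={"top":{"drill":(95,150,180,235),"case":(250,118,305,160),"wrench":(420,200,465,285)},"side":{"drill":(95,300,245,419),"case":(190,180,255,236),"wrench":(355,130,425,178)}}[n]
    print(n,{k:int(d[v[1]:v[3],v[0]:v[2]].sum()) for k,v in r.items()})
E
```

```text
0.1232 x 292.0 426.0 y 207.0 298.0
0.1472 x 292.0 428.0 y 168.0 259.0
stripe-clamp 1.101554836551281
top {'drill': 0, 'case': 3, 'wrench': 2184}
side {'drill': 0, 'case': 0, 'wrench': 1323}
```

View pics/top8.png

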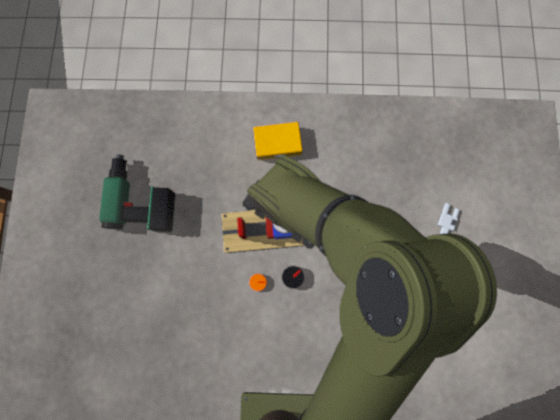

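View pics/side8.png

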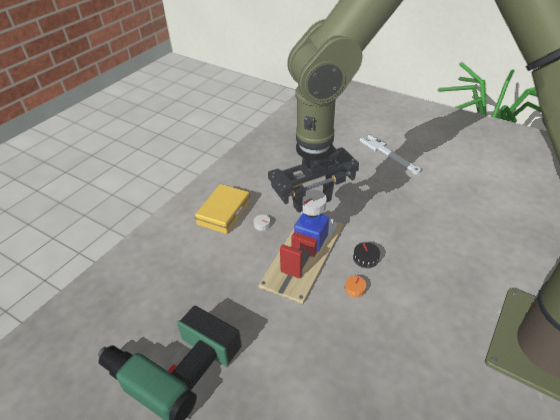

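The drill and bit case show no change. The wrench differences look like arm shadow and occlusion, with the wrench in the same place. I'll also compare the cap's offset with its closed position, which cancels calibration error.

```bash
python3 - <<'E'
from h import *
t=np.linspace(0,2*np.pi,181)
def ext(c,z,o):
    P=np.array([proj("side",[c[0]+.0305*np.cos(a),c[1]+.0305*np.sin(a),z]) for a in t]);Q=(P+.5-o)*5-.5;return Q[:,0].min().round(1),Q[:,0].max().round(1),Q[:,1].min().round(1),Q[:,1].max().round(1)
for c in((.5396,.0),(.5409,-.0005)):
  print(c,"closed: top",ext(c,.112,(240,165)),"low",ext(c,.088,(240,165)),"now top",ext(c,.147,(240,155)),"low",ext(c,.123,(240,155)))
p=cv2.imread("pics/side8.png")
for f,rows,col in(("side4z",None,None),("side7",None,None)):
    im=cv2.imread(f"pics/{f}.png");g=im.min(2)
    print(f,"col362 lower:",[int(v) for v in g[280:325:3,362]], "right:",[int(v) for v in g[225,410:450:3]])
E
```

```text
(0.5396, 0.0) closed: top (np.float64(295.3), np.float64(428.0), np.float64(177.6), np.float64(269.0)) low (np.float64(294.9), np.float64(425.7), np.float64(214.8), np.float64(306.3)) now top (np.float64(295.7), np.float64(431.6), np.float64(171.4), np.float64(262.4)) low (np.float64(295.4), np.float64(429.1), np.float64(210.2), np.float64(301.5))
(0.5409, -0.0005) closed: top (np.float64(293.4), np.float64(426.1), np.float64(176.1), np.float64(267.3)) low (np.float64(293.1), np.float64(423.7), np.float64(213.2), np.float64(304.6)) now top (np.float64(293.8), np.float64(429.6), np.float64(169.8), np.float64(260.7)) low (np.float64(293.5), np.float64(427.2), np.float64(208.7), np.float64(299.8))
side4z col362 lower: [185, 182, 185, 189, 191, 190, 190, 192, 176, 141, 89, 55, 61, 63, 64] right: [193, 193, 192, 192, 189, 170, 153, 153, 146, 137, 136, 137, 137, 137]
side7 col362 lower: [203, 204, 204, 204, 203, 208, 197, 171, 109, 59, 55, 61, 61, 57, 54] right: [195, 194, 192, 192, 192, 196, 176, 139, 84, 47, 40, 45, 47, 58]
```

The cap is within about 1 mm of the axis, with its lower edge about 0.122 to 0.123, so roughly 2 cm above the 0.102 rim. I'll hand in.

```bash
python3 -c "
from cell import arm
print(arm.close_job());s=arm.state();print(s['clock'],s['tool_pos'],s['gripper_width'])"
```

```text
the job is handed in; nothing more can be done
None
the job is handed in; nothing more can be done
```

The job is handed in at about 11.5 s of the 54 s allowed, and the gripper is still holding the cap over the jar.

**Jaw:** I pushed it with closed fingers until it stopped moving and the force rose to about 27 N. Pictures then showed the jar squared up and flush between jaw and angle.

**Cap:** I gripped it at a measured 60.3 mm and turned it counter-clockwise by 0.91 rad. The stripe then read about 1.1 rad from its stop; adding the turn to the starting angle gives about 1.06. The torque dropped and the seal pushed up with about 7 N at about 0.87 rad, slightly before the stated 0.9. I turned 11° further and lifted straight up.

**Last checks:**
- The cap is level, within about 1 mm of the jar's axis, and its lower edge is about 2 cm above the rim.
- The jar still stands in the clamp with its neck free.
- The drill and bit case were unchanged in both views. The arm and its shadow partly cover the wrench, so its picture difference proves nothing, but it looks to be in the same place.

**Disagreements:**
- Measured heights came out 1–3 mm above the text's values.
- The tab of the pushed-home jaw measured 117–121 mm from the clamp origin instead of 123 mm.
- Early stripe readings from the top camera varied between 0.24 and 0.34 rad, so I relied on the side view.

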